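Three clicks on the bench voltage source

ROBOT

A 6-joint arm with a two-finger parallel gripper is mounted at the origin on the work surface. World frame = base frame: x ahead of the robot, y to its left, z up, the work surface at z = 0. Lengths are in m, angles in degrees, forces in N, time in s.
With the tool pointing down it reaches from about 0.35 to 0.875 m from the base axis. Payload 4.2 kg.
Tool frame: the origin (TCP) lies at the very end of the fingers, on their centre line; the grasp point (between the pads) lies 19 mm behind it; z points along the fingers, y is the line along which they close (so a half turn about z gives the same grasp; the last joint's range is limited). The gripper opens to 87 mm and grips with 3 to 60 N. Pads are 19 mm wide; open, the fingers measure 117 mm over their backs; the gripper's body (75 mm by 190 mm) begins 51 mm behind the grasp point.
Start: joints at [80.019, 22.042, 0.453, 0, -68.411, -14.817], TCP at [0.262, 0.567, 0.223] pointing down, gripper open.
Joint ranges: [-179.83, 179.83], [-69.29, 118.12], [-61.27, 80.66], [-181.25, 117.63], [-171.15, -9.14], [-177.46, 177.46]. Speed limits (degrees/s): [159.86, 159.86, 180, 180, 180, 180].

INTERFACE

Orientations are given as a 3x3 rotation matrix whose columns are the frame's x, y, z axes.
In Python, from station import monitor, cams, ticket gives the robot as it stands.
- The arm moves only by the tool drive_tool, never from a script. Its argument "moves" is a list of rows, each an object with "delta_pos": the shift along the tool's x, y, z in mm, a list of three; "turn": the turn about the tool's z in rad; "claw": the opening, from 0 (shut) to 1 (fully open). A call has 1 to 12 rows; each row shifts and turns the commanded pose from where the row before left it, along the tool's axes as they then stand; what a row does not reach is not made up. A row lasts 1/8 s, in which the tool goes at most 62.5 mm and 10.7 degrees, less where a joint would pass 70% of its speed; a pose out of reach is approached as far as the arm can. A call is refused whole if a number of a shift passes 62.5 or a number of a turn 0.188, either way. A call with a gripper value outside its range is refused whole. The fingers move at their own pace and stop on an object; the grip force is fixed at half the most. Time passes only in rows, so rows that do not move let the fingers close. It gives the time, the measured TCP pose, the force, the opening and the grip force at its end, in the units of the state.
- monitor.sense(): the state, without advancing time (a new reading comes with each control period).
- cams.capture(name): name is "scene" or "top" or "wrist"; returns a dict with "color" (480x640x3 uint8, red, green, blue), "range_z" (480x640 float32, m along the optical axis (not along the pixel's ray), 0 where there is no reading), "vertical_fov" (degrees; the focal length in pixels is half the picture's height over the tangent of half this angle, whatever the lens; pixels are square), "cx", "cy" (the principal point, pixels), "dist" ([k1, k2, p1, p2, k3] as OpenCV has them; the pictures are not rectified), "extrinsics" (4x4, takes a point from camera to world coordinates). Camera axes: x right, y down, z forward; pixel columns grow to the right and rows downward; lengths in m; the calibration is good to about 2 mm. A picture is of the moment at which its call begins.
- ticket.finish_job(): hands the job in; it is judged then, once.
The state is a dict: "time_s": time; "joints": joint angles; "joint_velocities": joint speeds; "effort": joint torques, N m; "tcp_pos": TCP position; "ee_rot": TCP orientation; "wrist_force": force on the tool from outside, world axes, zero at the start; "moment": the same for the moment, N m; "gripper_width": opening from 0.0 (shut) to 1.0 (fully open); "gripper_force": force on a finger pad.
Only numpy, scipy, OpenCV 4.12 (cv2) and the standard library are available. Lean on these libraries where they do the work, as an engineer would, in place of code of your own. Each camera call takes 0.05 s, during which the arm holds its last target. There are 200 camera calls.

TASK

Set the bench voltage source, the flat metal-topped box whose knob is a straight bar, to three volts: from its stop at zero, turn the bar knob clockwise (seen from above) by exactly three clicks, one volt a click, and let it settle in that click. Then switch the output on by pressing the round black button on the same box fully down, and let go. Never press it while the knob is at any other setting, and do not turn the round dial on the look-alike box next to it.

Things in the scene. Friction and masses are not known exactly. Their poses are not given: they have to be found in the camera images.
- selector (a joint): Angle (rad) of the voltage source's bar knob: 0 at the start, at its anticlockwise end stop; grows clockwise seen from above. Clicks lie 24 degrees (0.419 rad) apart: one 0.419, two 0.838, three 1.257, eight in all, with a black tick on the box for each (the first longer). Passing one takes about 0.16 N m; let go between two, the knob springs into the nearer.
- selector_grip (a point): Grip point on the black bar knob: on its vertical axis, 12 mm below its top, 92 mm above the bench. Bar 50 mm long (this point's x axis, turning with the knob; white line at the +x end), 14 mm thick (y), 30 mm high, on a skirt of 25 mm radius (its top 18 mm below this point) and a fixed foot of 33 mm radius, on a fixed box, top bare metal, 120 x 200 x 60 mm high.
- output (a joint): How far the voltage source's button is pressed down (m): 0 up, 0.006 fully down. A spring pushes it back up; fully down takes about 5 N.
- output_top (a point): Centre of the top face of the voltage source's output button: a black round cap of 16 mm radius in a grey round housing, pressed straight down. On the same box, 100 mm from the bar knob's axis, to the left as seen from the robot.
- dial_mark (a point): Outer end of the white line on the round dial (44 mm across, no bar) of the look-alike box of the same size beside the voltage source, on either side of it; 19 mm from the dial's axis, 98 mm above the bench. It may point anywhere at the start; leave it alone. This box has a black button too, not the one to press.
Not all that is in view belongs to the job. What is shaped like the part that bears selector but brown is not meant.

How it is judged (in metres and radians):
On the way, in this order (a step that is already met when the one before it is completed fails the run):
1. the bar knob stands at the third click, within 10 degrees (value of joint selector between 1.082 and 1.432 rad), for 0.3 s.
2. then the output button is pressed down (at least 4 mm of its 6 mm) (all of step 1 and value of joint output above 0.004 m), for 0.05 s.
At the end, for the whole second after the job is handed in: The bar knob rests at the third click from its stop (72 degrees clockwise, within 10 degrees), and the output button has been pressed after that and is up again (all of step 1 and velocity of joint selector between -0.05 and 0.05 rad/s and value of joint output below 0.0015 m); the robot touches nothing.
It fails at once if the output button pressed (3 mm or more) while the bar knob is not within 10 degrees of the third click (value of joint output above 0.003 m and not (value of joint selector between 1.082 and 1.432 rad)).
It fails at once if the round dial of the look-alike box turned (its mark moved by more than 7 mm, about 20 degrees) (distance of dial_mark from where it was at the start of the episode above 0.007 m).
It also fails if it takes over 42 s, if anything falls off the work surface, if the arm or the gripper's body presses on something with over 40 N, if the wrist force passes 120 N, or if a joint passes its speed limit or range.

## Working session

There is one attempt and no reset: what is moved stays moved. The work goes in short steps, Python scripts to look and compute and a tool call to move; the robot and the scene stay as the last step left them, time stands still between calls to the robot, and variables do not carry over. Pictures are saved under pics/ and viewed, at most 10 in all, crops included, and the job is handed in when it is done.

Besides the shell and the picture viewer there is one more tool, called after "Call:" as name([rows], argument=value, ...), one row to a line, values as JSON. drive_tool: Moves the arm, as the interface text tells. Its arguments: {"type":"object","properties":{"moves":{"type":"array","items":{"type":"object","properties":{"delta_pos":{"type":"array","items":{"type":"number"}},"turn":{"type":"number"},"claw":{"type":"number"}}}}},"required":["moves"]}

```bash
mkdir -p pics
cat > h.py <<'E'
import numpy as np, cv2, pickle
from station import monitor, cams, ticket
def cap(n,tag):
    c=cams.capture(n); pickle.dump(c,open(f'{tag}.pkl','wb'))
    cv2.imwrite(f'pics/{tag}.png',c['color'][:,:,::-1]); return c
def load(tag): return pickle.load(open(f'{tag}.pkl','rb'))
def K(c):
    f=240/np.tan(np.radians(c['vertical_fov'])/2)
    return np.array([[f,0,c['cx']],[0,f,c['cy']],[0,0,1]])
def ray(c,u,v):
    p=cv2.undistortPoints(np.array([[[u,v]]],float),K(c),np.array(c['dist'],float))[0,0]
    return np.array([p[0],p[1],1.])
def at_z(c,u,v,z):
    E=np.array(c['extrinsics']);d=E[:3,:3]@ray(c,u,v);o=E[:3,3]
    return o+d*(z-o[2])/d[2]
def at_depth(c,u,v):
    E=np.array(c['extrinsics']);r=np.median(c['range_z'][v-1:v+2,u-1:u+2])
    return E[:3,:3]@(ray(c,u,v)*r)+E[:3,3]
E
python3 - <<'E'
from h import *
for n in ('top','scene'):
    c=cap(n,n+'1'); print(n,c['vertical_fov'],np.round(c['extrinsics'],3))
s=monitor.sense(); print(s['time_s'],s['tcp_pos'],s['ee_rot'])
E
```

```text
top 48.07241846834543 [[ 0.01  -0.976  0.216  0.236]
 [-1.    -0.01   0.004 -0.201]
 [-0.002 -0.216 -0.976  1.464]
 [ 0.     0.     0.     1.   ]]
scene 43.38316065641753 [[ 0.794  0.328 -0.512  1.289]
 [ 0.608 -0.42   0.674 -1.207]
 [ 0.006 -0.846 -0.533  0.887]
 [ 0.     0.     0.     1.   ]]
0.1 [0.26190292 0.56690134 0.22158275] [[ 9.07727346e-01 -4.19559961e-01 -7.11089040e-04]
 [-4.19560549e-01 -9.07725574e-01 -1.79642862e-03]
 [ 1.08235812e-04  1.92901229e-03 -9.99998134e-01]]
```

View pics/top1.png

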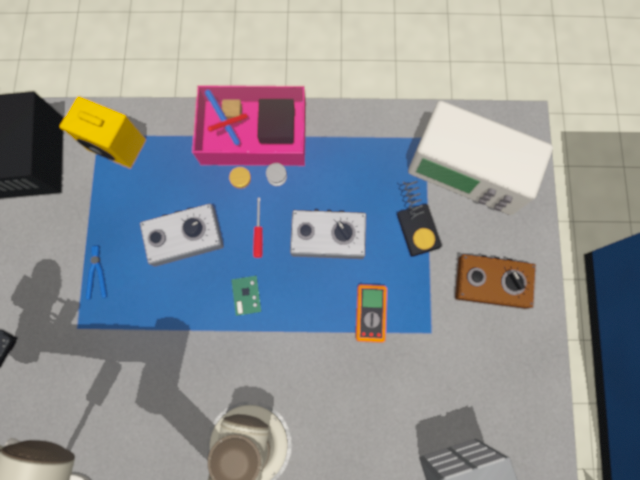

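View pics/scene1.png

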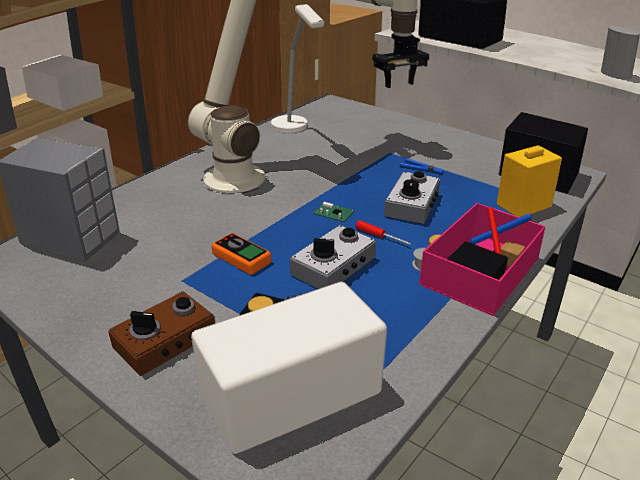

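Run:
```python
from h import *
t=load('top1')['color'];s=load('scene1')['color']
f=lambda a,x,y:cv2.resize(a[y:y+75,x:x+100],(400,300),interpolation=cv2.INTER_CUBIC)
m=np.vstack([np.hstack([f(t,130,195),f(t,280,195)]),np.hstack([f(s,365,155),f(s,285,215)])])
cv2.imwrite('pics/mos.png',m[:,:,::-1])
```

```text
(no output)
```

View pics/mos.png

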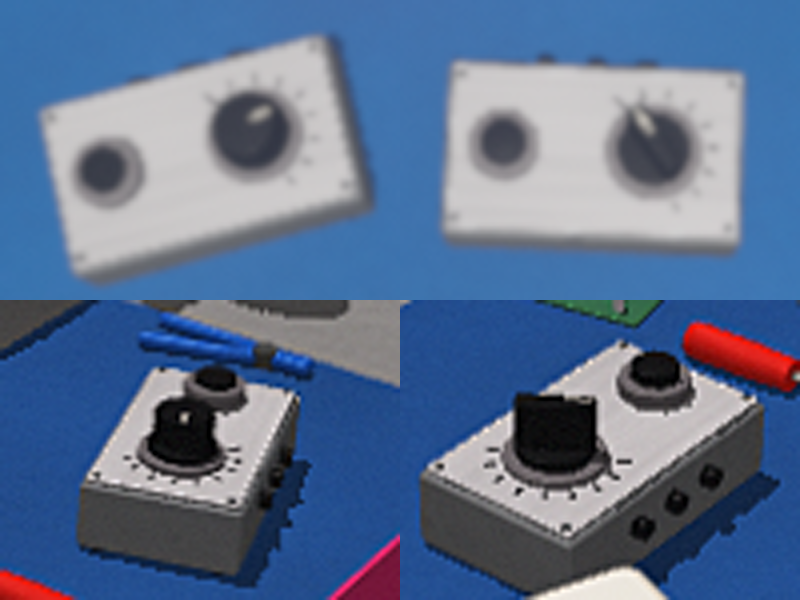

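Run:
```python
from h import *
t=load('top1');s=load('scene1')
g=lambda x,y:(280+(x-400+.5)/4-.5,195+(y+.5)/4-.5)
g2=lambda x,y:(285+(x-400+.5)/4-.5,215+(y-300+.5)/4-.5)
print('knob foot',at_z(t,*g(652,150),.065),'knob depth',at_depth(t,343,231))
a=at_z(t,*g(634,107),.104);b=at_z(t,*g(655,137),.104);print(a,b,np.degrees(np.arctan2(*(a-b)[1::-1])))
print('button',at_z(t,*g(503,143),.08),at_depth(t,305,230))
print('scene: bar top', at_z(s,*g2(517,397),.104),at_z(s,*g2(595,400),.104),'btn',at_depth(s,*map(round,g2(655,358))))
for p in ((455,62),(742,72),(738,243),(446,235)): print(at_z(t,*g(*p),.06))
st=monitor.sense(); print(st['joints'])
w=cams.capture('wrist');R=np.array(st['ee_rot']);print('cam in tool',R.T@(np.array(w['extrinsics'])[:3,3]-st['tcp_pos']),R.T@np.array(w['extrinsics'])[:3,:3],w['vertical_fov'])
```

```text
knob foot [ 0.55015484 -0.24072687  0.065     ] knob depth [ 0.54492038 -0.24063388  0.10171644]
[ 0.5699475  -0.22779792  0.104     ] [ 0.55006328 -0.24151994  0.104     ] 34.60939807295027
button [ 0.55052896 -0.14202688  0.08      ] [ 0.55149489 -0.14102585  0.08016948]
scene: bar top [ 0.53066119 -0.25453771  0.104     ] [ 0.56954095 -0.2284304   0.104     ] btn [ 0.54705929 -0.13591578  0.0801488 ]
[ 0.61078838 -0.10774551  0.06      ]
[ 0.60576246 -0.30134014  0.06      ]
[ 0.48873851 -0.29805164  0.06      ]
[ 0.49215697 -0.10454606  0.06      ]
[ 8.00188044e+01  2.20863607e+01  3.89118762e-01 -2.39671335e-02
 -6.84111914e+01 -1.48168171e+01]
cam in tool [ 0.07633742 -0.00160732 -0.16236661] [[ 2.19305870e-04 -9.60537422e-01 -2.78150702e-01]
 [ 9.99999787e-01  3.81798886e-04 -5.30023086e-04]
 [ 6.15304637e-04 -2.78150527e-01  9.60537301e-01]] 68.00688654364363
```

Call:
drive_tool([
  {"turn":-0.171,"claw":0.6},
  {"turn":-0.171},
  {"turn":-0.171},
  {"turn":-0.171},
  {"turn":-0.171},
  {"turn":-0.171},
  {"delta_pos":[-15.2,59.4,0]},
  {"delta_pos":[-15.2,59.4,0]},
  {"delta_pos":[-15.2,59.4,0]},
  {"delta_pos":[-15.2,59.4,0]},
  {"delta_pos":[-15.2,59.4,0]},
  {"delta_pos":[-15.2,59.4,0]},
])

```text
invalid input
```

Call:
drive_tool([
  {"delta_pos":[-15.2,59.4,0]},
  {"delta_pos":[-15.2,59.4,0]},
  {"delta_pos":[-15.2,59.4,0]},
  {"delta_pos":[-15.2,59.4,0]},
  {"delta_pos":[-15.2,59.4,0]},
  {"delta_pos":[-15.2,59.4,0]},
  {"delta_pos":[-15.2,59.4,0]},
  {"delta_pos":[-15.2,59.4,0]},
  {"delta_pos":[0,0,0]},
  {"delta_pos":[0,0,0]},
])

```text
invalid input
```

Run:
```python
from h import *
c=cap('wrist','w1'); s=monitor.sense(); x=np.array(s['ee_rot'])[:,0]
print(s['time_s'],s['tcp_pos'],np.degrees(np.arctan2(x[1],x[0])),s['joints'],s['gripper_width'])
```

```text
0.2 [0.2619687  0.5670769  0.22187927] -24.803825479911996 [ 8.00198393e+01  2.20745468e+01  4.10849302e-01 -1.48669046e-02
 -6.84094523e+01 -1.48181888e+01] 0.9995435873551276
```

View pics/w1.png

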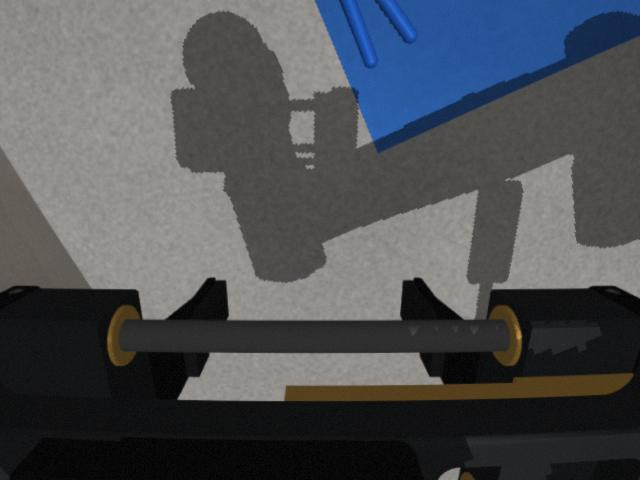

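The moves were refused, so the arm is still at its start. The wrist view shows only the bench and the fingers (tips at about (215,285) and (410,285)). I'll resend with all three fields in every row.

Call:
drive_tool([
  {"delta_pos":[0,0,0],"turn":-0.171,"claw":0.6},
  {"delta_pos":[0,0,0],"turn":-0.171,"claw":0.6},
  {"delta_pos":[0,0,0],"turn":-0.171,"claw":0.6},
  {"delta_pos":[0,0,0],"turn":-0.171,"claw":0.6},
  {"delta_pos":[0,0,0],"turn":-0.171,"claw":0.6},
  {"delta_pos":[0,0,0],"turn":-0.171,"claw":0.6},
  {"delta_pos":[-15.2,59.4,0],"turn":0,"claw":0.6},
  {"delta_pos":[-15.2,59.4,0],"turn":0,"claw":0.6},
  {"delta_pos":[-15.2,59.4,0],"turn":0,"claw":0.6},
  {"delta_pos":[-15.2,59.4,0],"turn":0,"claw":0.6},
  {"delta_pos":[-15.2,59.4,0],"turn":0,"claw":0.6},
  {"delta_pos":[-15.2,59.4,0],"turn":0,"claw":0.6},
])

```text
time_s: 1.7
tcp_pos: [0.3859, 0.219, 0.2227]
ee_rot: [[0.829, 0.56, 0.0], [0.56, -0.829, 0.0], [0.001, -0.0, -1.0]]
wrist_force: [0.5, 0.4, -0.2]
gripper_width: 0.599
gripper_force: 0.0
```

Call:
drive_tool([
  {"delta_pos":[-19,52.5,0],"turn":0,"claw":0.6},
  {"delta_pos":[-19,52.5,0],"turn":0,"claw":0.6},
  {"delta_pos":[-19,52.5,0],"turn":0,"claw":0.6},
  {"delta_pos":[-19,52.5,0],"turn":0,"claw":0.6},
  {"delta_pos":[-19,52.5,0],"turn":0,"claw":0.6},
  {"delta_pos":[-19,52.5,0],"turn":0,"claw":0.6},
  {"delta_pos":[-19,52.5,0],"turn":0,"claw":0.6},
  {"delta_pos":[-19,52.5,0],"turn":0,"claw":0.6},
  {"delta_pos":[-19,52.5,0],"turn":0,"claw":0.6},
  {"delta_pos":[0,0,0],"turn":0,"claw":0.6},
])

```text
time_s: 2.95
tcp_pos: [0.5081, -0.2696, 0.2213]
ee_rot: [[0.832, 0.555, -0.001], [0.555, -0.832, 0.0], [-0.001, -0.001, -1.0]]
wrist_force: [-0.2, -0.4, -0.3]
gripper_width: 0.601
gripper_force: 0.0
```

Run:
```python
from h import *
c=cap('wrist','w1'); s=monitor.sense(); x=np.array(s['ee_rot'])[:,0]
print(s['time_s'],s['tcp_pos'],np.degrees(np.arctan2(x[1],x[0])),s['joints'],s['gripper_width'])
```

```text
3.0 [ 0.50767573 -0.26792821  0.22146213] 33.80175529673558 [-1.16690369e+01  1.71896753e+01 -6.91957375e+00 -1.85781964e-02
 -6.59952351e+01  1.35478319e+02] 0.5995976909957502
```

View pics/w1.png

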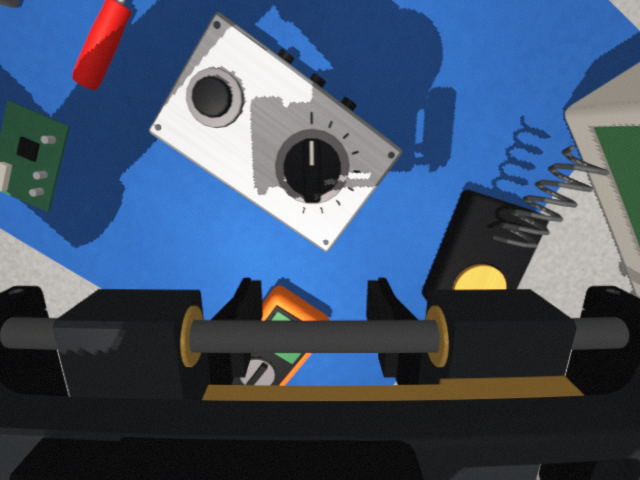

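The knob bar runs from (312,136) to (311,203), parallel to tool x. The button is at (212,96).

Run:
```python
from h import *
c=load('w1');im=c['color'][115:225,255:365]
cv2.imwrite('pics/k.png',cv2.resize(im,(550,550),interpolation=cv2.INTER_CUBIC)[:,:,::-1])
s=monitor.sense();R=np.array(s['ee_rot']);p=np.array(s['tcp_pos'])
for n,u,v,z in(('e1',312,137,.104),('e2',311,200,.104),('foot',312,165,.066),('btn',211,96,.08)):
    q=at_z(c,u,v,z);print(n,q,R.T@(q-p)*1000)
print(at_depth(c,211,96),at_depth(c,311,170))
```

```text
e1 [ 0.5724491 -0.2236849  0.104    ] [ 78.56341553  -0.55297796 117.37928152]
e2 [ 0.53188417 -0.24971715  0.104     ] [ 30.3730222   -1.48807387 117.43214239]
foot [ 0.55266107 -0.23656479  0.066     ] [ 54.99543827  -0.80137697 155.40488349]
btn [ 0.55430353 -0.13796228  0.08      ] [111.19994408 -81.84422332 141.46704342]
[ 0.55441752 -0.13851095  0.08189808] [ 0.55146331 -0.23671925  0.10442058]
```

View pics/k.png

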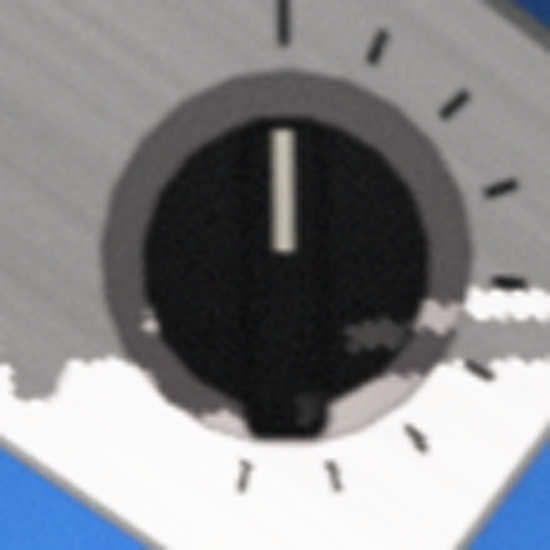

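Call:
drive_tool([
  {"delta_pos":[26.5,-0.5,20],"turn":0,"claw":0.6},
  {"delta_pos":[26.5,0,20],"turn":0,"claw":0.6},
  {"delta_pos":[0,0,30],"turn":0,"claw":0.6},
  {"delta_pos":[0,0,30],"turn":0,"claw":0.6},
  {"delta_pos":[0,0,21],"turn":0,"claw":0.6},
  {"delta_pos":[0,0,20],"turn":0,"claw":0.6},
  {"delta_pos":[0,0,0],"turn":0,"claw":0.6},
  {"delta_pos":[0,0,0],"turn":0,"claw":0.0},
  {"delta_pos":[0,0,0],"turn":0,"claw":0.0},
  {"delta_pos":[0,0,0],"turn":0,"claw":0.0},
  {"delta_pos":[0,0,0],"turn":0,"claw":0.0},
  {"delta_pos":[0,0,0],"turn":0,"claw":0.0},
])

```text
time_s: 4.5
tcp_pos: [0.5528, -0.2378, 0.082]
ee_rot: [[0.829, 0.559, 0.003], [0.559, -0.829, -0.002], [0.001, 0.003, -1.0]]
wrist_force: [2.3, -4.6, -1.4]
gripper_width: 0.161
gripper_force: 30.0
```

Call:
drive_tool([
  {"delta_pos":[0,0,0],"turn":0.1795,"claw":0.0},
  {"delta_pos":[0,0,0],"turn":0.1795,"claw":0.0},
  {"delta_pos":[0,0,0],"turn":0.1795,"claw":0.0},
  {"delta_pos":[0,0,0],"turn":0.1795,"claw":0.0},
  {"delta_pos":[0,0,0],"turn":0.1795,"claw":0.0},
  {"delta_pos":[0,0,0],"turn":0.1795,"claw":0.0},
  {"delta_pos":[0,0,0],"turn":0.1795,"claw":0.0},
  {"delta_pos":[0,0,0],"turn":0,"claw":0.0},
  {"delta_pos":[0,0,0],"turn":0,"claw":0.0},
  {"delta_pos":[0,0,0],"turn":0,"claw":0.0},
])

```text
time_s: 5.75
tcp_pos: [0.5527, -0.2411, 0.082]
ee_rot: [[0.788, -0.616, 0.003], [-0.616, -0.788, -0.006], [0.006, 0.003, -1.0]]
wrist_force: [1.2, -17.6, -4.3]
gripper_width: 0.16
gripper_force: 30.0
```

Call:
drive_tool([
  {"delta_pos":[0,0,0],"turn":0,"claw":0.5},
  {"delta_pos":[0,0,0],"turn":0,"claw":0.5},
  {"delta_pos":[0,0,0],"turn":0,"claw":0.5},
  {"delta_pos":[0,0,-20],"turn":0,"claw":0.5},
  {"delta_pos":[0,0,-40],"turn":0,"claw":0.5},
  {"delta_pos":[-30,0,-40],"turn":0,"claw":0.3},
  {"delta_pos":[-40,0,-40],"turn":0,"claw":0.0},
  {"delta_pos":[0,0,0],"turn":0,"claw":0.0},
  {"delta_pos":[0,0,0],"turn":0,"claw":0.0},
])

```text
time_s: 6.88
tcp_pos: [0.4965, -0.1928, 0.2215]
ee_rot: [[0.788, -0.615, 0.0], [-0.615, -0.788, 0.0], [-0.0, -0.001, -1.0]]
wrist_force: [-0.0, 0.2, -0.7]
gripper_width: 0.131
gripper_force: 0.0
```

Run:
```python
from h import *
c=cap('wrist','w2'); s=monitor.sense()
print(s['time_s'],s['tcp_pos'],s['ee_rot'],s['gripper_width'])
```

```text
6.925 [ 0.4963933  -0.19304074  0.22064959] [[ 7.88110260e-01 -6.15532258e-01 -1.50266465e-03]
 [-6.15532220e-01 -7.88111535e-01  5.42353112e-04]
 [-1.51810318e-03  4.97504457e-04 -9.99998724e-01]] 0.08453215994615186
```

View pics/w2.png

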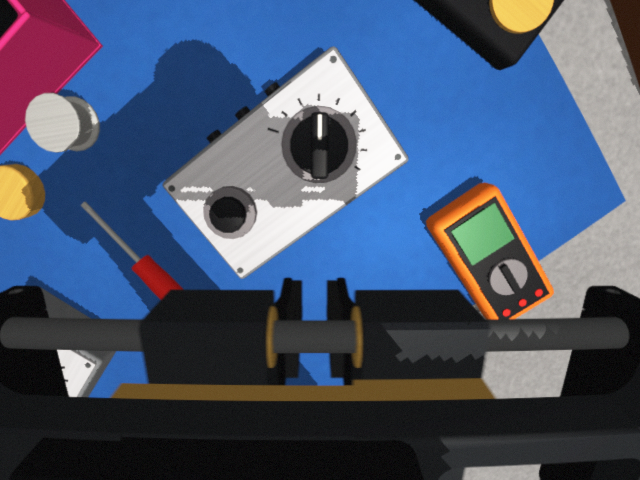

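Knob line now points at the fourth tick (319,97), i.e. third click. The button cap is at (228,214).

Run:
```python
from h import *
c=load('w2');s=monitor.sense();R=np.array(s['ee_rot']);p=np.array(s['tcp_pos'])
for u,v in((228,215),(222,212),(234,218),(228,190),(250,205),(253,212),(232,236),(208,212),(319,150)):
    q=at_depth(c,u,v);print(u,v,np.round(q,4),c['color'][v,u],np.round(R.T@(q-p)*1000,1))
q=at_z(c,228,214.5,.081);print(q,R.T@(q-p)*1000)
q=at_z(c,231,212,.07);print(q,R.T@(q-p)*1000)
```

```text
228 215 [ 0.5532 -0.1402  0.0824] [19 19 20] [ 12.5 -76.7 138.2]
222 212 [ 0.5584 -0.1378  0.0824] [16 16 18] [ 15.1 -81.7 138.2]
234 218 [ 0.548  -0.1425  0.0822] [50 49 49] [  9.8 -71.7 138.4]
228 190 [ 0.5698 -0.152   0.0727] [81 77 76] [ 32.8 -77.7 147.8]
250 205 [ 0.5477 -0.1583  0.0718] [147 141 142] [ 19.3 -59.1 148.8]
253 212 [ 0.5413 -0.1564  0.0722] [173 165 163] [ 13.  -56.6 148.4]
232 236 [ 0.5362 -0.1268  0.0723] [158 151 151] [ -9.2 -76.8 148.3]
208 212 [ 0.5662 -0.1246  0.0726] [145 136 136] [ 13.2 -97.  148. ]
319 150 [ 0.5485 -0.236   0.1038] [54 54 55] [ 67.7   1.7 116.8]
[ 0.55352681 -0.14004272  0.081     ] [ 12.61752842 -77.00534679 139.59229885]
[ 0.55343159 -0.14013966  0.07      ] [ 12.61884578 -76.87580785 150.59237534]
```

Call:
drive_tool([
  {"delta_pos":[6.3,-38.5,0],"turn":0,"claw":0.0},
  {"delta_pos":[6.3,-38.5,0],"turn":0,"claw":0.0},
  {"delta_pos":[0,0,40],"turn":0,"claw":0.0},
  {"delta_pos":[0,0,40],"turn":0,"claw":0.0},
  {"delta_pos":[0,0,30],"turn":0,"claw":0.0},
  {"delta_pos":[0,0,20],"turn":0,"claw":0.0},
  {"delta_pos":[0,0,0],"turn":0,"claw":0.0},
  {"delta_pos":[0,0,0],"turn":0,"claw":0.0},
])

```text
time_s: 7.92
tcp_pos: [0.5544, -0.1407, 0.0914]
ee_rot: [[0.788, -0.616, -0.0], [-0.616, -0.788, -0.0], [-0.0, 0.0, -1.0]]
wrist_force: [0.6, 0.2, 0.5]
gripper_width: 0.006
gripper_force: 0.0
```

Call:
drive_tool([
  {"delta_pos":[0,0,5],"turn":0,"claw":0.0},
  {"delta_pos":[0,0,4],"turn":0,"claw":0.0},
  {"delta_pos":[0,0,3],"turn":0,"claw":0.0},
  {"delta_pos":[0,0,2.5],"turn":0,"claw":0.0},
  {"delta_pos":[0,0,0],"turn":0,"claw":0.0},
  {"delta_pos":[0,0,0],"turn":0,"claw":0.0},
])

```text
time_s: 8.68
tcp_pos: [0.5541, -0.1404, 0.0775]
ee_rot: [[0.788, -0.616, 0.001], [-0.616, -0.788, -0.0], [0.001, -0.0, -1.0]]
wrist_force: [-0.2, 1.0, 4.5]
gripper_width: 0.003
gripper_force: 2.1
```

Contact at 4.5 N, close to full travel. I'll push on by small steps until the force shows the bottom stop.

Call:
drive_tool([
  {"delta_pos":[0,0,1],"turn":0,"claw":0.0},
  {"delta_pos":[0,0,1],"turn":0,"claw":0.0},
  {"delta_pos":[0,0,0],"turn":0,"claw":0.0},
  {"delta_pos":[0,0,0],"turn":0,"claw":0.0},
])

```text
time_s: 9.18
tcp_pos: [0.5542, -0.1405, 0.0764]
ee_rot: [[0.788, -0.615, 0.001], [-0.615, -0.788, -0.0], [0.001, -0.0, -1.0]]
wrist_force: [-3.1, 0.9, 10.2]
gripper_width: 0.005
gripper_force: 5.1
```

Call:
drive_tool([
  {"delta_pos":[0,0,0.7],"turn":0,"claw":0.0},
  {"delta_pos":[0,0,0],"turn":0,"claw":0.0},
  {"delta_pos":[0,0,0],"turn":0,"claw":0.0},
])

```text
time_s: 9.55
tcp_pos: [0.5542, -0.1405, 0.0763]
ee_rot: [[0.788, -0.615, 0.001], [-0.615, -0.788, -0.001], [0.001, -0.0, -1.0]]
wrist_force: [-2.8, 2.8, 13.4]
gripper_width: 0.006
gripper_force: 6.7
```

Firm stop reached: the force rises without further travel. Now I'll let go and back off to check.

Call:
drive_tool([
  {"delta_pos":[0,0,-10],"turn":0,"claw":0.0},
  {"delta_pos":[0,0,-30],"turn":0,"claw":0.0},
  {"delta_pos":[0,0,-50],"turn":0,"claw":0.0},
  {"delta_pos":[-35,35,-50],"turn":0,"claw":0.0},
  {"delta_pos":[-35,35,0],"turn":0,"claw":0.0},
  {"delta_pos":[0,0,0],"turn":0,"claw":0.0},
  {"delta_pos":[0,0,0],"turn":0,"claw":0.0},
  {"delta_pos":[0,0,0],"turn":0,"claw":0.0},
])

```text
time_s: 10.55
tcp_pos: [0.4619, -0.1517, 0.2082]
ee_rot: [[0.788, -0.616, -0.001], [-0.616, -0.788, 0.0], [-0.001, 0.0, -1.0]]
wrist_force: [-0.5, -0.1, 0.1]
gripper_width: 0.005
gripper_force: 0.0
```

Run:
```python
from h import *
c=cap('wrist','w3'); s=monitor.sense()
print(s['time_s'],s['tcp_pos'],s['wrist_force'])
```

```text
10.6 [ 0.4618886  -0.15170108  0.20812674] [ 0.63519797  1.01816184 -0.06633773]
```

View pics/w3.png

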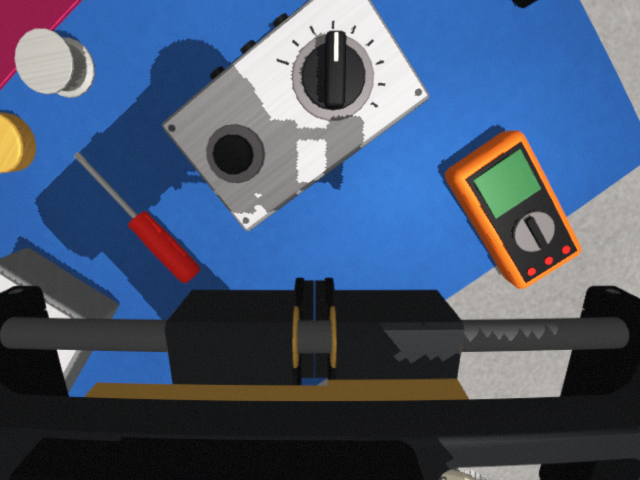

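The knob line (335,45) is still on the fourth tick, the third click. The button at (233,153) is clear of the gripper.

```bash
python3 -c "
from h import *
print(at_depth(load('w3'),233,153)); print(ticket.finish_job())"
```

```text
[ 0.55380895 -0.13989449  0.0819488 ]
the job is handed in; nothing more can be done
None
```

The job is handed in, with no verdict returned: the bar knob is at the third click (three volts), the output button was then pressed to its stop and is back up, the arm is clear, and the look-alike box was not touched.

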